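# Put the radio station on the air

### The job

Put the radio station on the air, working with the fingertips: first push down the raised half of the power strip's rocker so that it is switched fully over, then press the round key on the sloping control head fully home (it latches and stays in), then press the talk bar of the desk microphone fully down and finish while still holding it down. Keep to that order, do not press the two bar-shaped keys beside the round one, and do not lift or shift the microphone or the things standing about.

Things in the scene. Friction and masses are not known exactly. Their poses are not given: they have to be found in the camera images.
- strip: white mains power strip, 250 x 66 x 45 mm high, fixed, lying along its x axis; origin at the centre of its underside. Black rocker (52 x 28 mm in all) at its -x end, the end toward the robot; flat sockets, then a black adapter plugged in at the +x end (top 90 mm above the table, centred at x +90 mm).
- rocker (a joint): rocker of the strip, rad: 0 = off, as found (within 0.03), 0.35 = fully on. It pivots about a line across the strip at x -78 mm, 55 mm above the table. When off, its half nearest the end of the strip (-x side) slopes up by 0.35 rad and its other half is level; pushed fully on, the -x half is level, top 55 mm above the table. Each half is 26 mm long. Takes about 3 N at the raised half, stays where it is left.
- rocker_raised (a point): middle of the top of the rocker's raised half, 17 mm from the pivot; moves with the rocker (about 61 mm above the table when off, 55 mm when on); x and y axes along the strip's when on.
- head: black control head, fixed, 120 deep x 190 wide, up to 77 mm high; its face slopes up away from the robot at 0.26 rad (15 degrees); origin at the centre of its underside, x away from the robot, y to the left. Display on the upper part of the face, dial knob upper right. Along the lower edge of the face three white keys in a row, 50 mm apart: a round one in the middle, a bar-shaped one each side.
- key (a joint): round key of the head (22 mm across, stands 9 mm off the face), m: 0 = out, as found (within 0.0005), 0.005 = fully in. Moves square to the face, takes about 3 N, stays where it is pushed to.
- key_top (a point): centre of the round key's top; z points out of the face. Moves with the key.
- bar_left (a joint): bar-shaped key (12 x 26 mm) left (+y) of the round key, m: 0 = out, 0.005 = in; sprung. Not to be pressed.
- bar_right (a joint): bar-shaped key (12 x 26 mm) right (-y) of the round key, m: 0 = out, 0.005 = in; sprung. Not to be pressed.
- mic: desk microphone, loose, about 0.9 kg: dark base 130 x 110 x 30 mm high; origin at the centre of the underside. Talk bar on top at x -33 mm (near the robot); a gooseneck rises at x +45 mm and bends away to +x, up to about 180 mm high at x +130 mm.
- talk (a joint): talk bar (30 x 60 mm, long along the base's y, stands 10 mm off the base), m: 0 = up, 0.006 = fully down. Sprung: 1.5 N to start, 4.5 N at the bottom; comes up when let go.
- talk_top (a point): centre of the talk bar's top, 40 mm above the table when up. Moves with the bar.
- mug: bystander: white mug, 74 mm across, 85 mm high; origin under its centre. Leave alone.
- jar: bystander: glass jar with steel cap, 56 mm across, 70 mm high; origin under its centre. Leave alone.
- handheld: bystander: black handheld radio standing up, 36 x 58 x 110 mm, its aerial up to 180 mm; origin under its centre. Leave alone.
- fistmic: bystander: black fist microphone lying flat, 85 x 66 x 28 mm; origin under its centre. Leave alone.
- tape: bystander: roll of black tape lying flat, 72 mm across, 24 mm high; origin under its centre. Leave alone.
- driver: bystander: screwdriver with a black handle, 160 mm long and 26 mm high, lying along its x axis near the robot; origin under its middle. Leave alone.
- torch: bystander: metal torch standing on its head, 42 mm across, 100 mm high; origin under its centre. Leave alone.
There are look-alikes about, which are no part of the job. What is shaped like the mic but purple is not meant.

How it is judged (in metres and radians):
On the way, in this order (a step that is already met when the one before it is completed fails the run):
1. the rocker is pushed over to on with the fingers (value of joint rocker above 0.26 rad and contact force between the fingers and strip above 0.2 N), for 0.05 s.
2. the round key is pressed home with the fingers (value of joint key above 0.0037 m and contact force between the fingers and head above 0.2 N), for 0.05 s.
3. the talk bar is held down with the fingers (value of joint talk above 0.0042 m and contact force between the fingers and mic above 1 N), for 0.3 s.
At the end, for the whole second after the job is handed in: Rocker on (above 0.26 of 0.35 rad), round key in (above 3.7 of 5 mm), talk bar held down by the fingers (above 4.2 of 6 mm, more than 1 N), bar keys out (below 2 mm), microphone flat, at rest and within 30 mm of its start, every bystander within 30 mm of its start (all of step 3 and value of joint rocker above 0.26 rad and value of joint key above 0.0037 m and distance of each of mic, mug, jar, handheld, fistmic, tape, driver, torch from where it was at the start of the episode below 0.03 m and angle between mic's own z axis and vertical below 0.08 rad and linear speed of mic below 0.02 m/s and value of joint each of bar_left, bar_right below 0.002 m); the arm keeps its last pose, push and grip.
It fails at once if the round key is pressed while the power strip is off (value of joint key above 0.003 m and value of joint rocker below 0.2 rad).
It fails at once if the talk bar is pressed before the round key is in (value of joint talk above 0.003 m and value of joint key below 0.003 m).
It fails at once if a bar-shaped key is pressed (value of joint any of bar_left, bar_right above 0.003 m).
It fails at once if the microphone is lifted, tipped or shifted (height (world z) of mic above 0.01 m or distance of mic from where it was at the start of the episode above 0.03 m or angle between mic's own z axis and vertical above 0.15 rad).
It fails at once if a bystander is lifted or shifted (distance of any of mug, jar, handheld, fistmic, tape, driver, torch from where it was at the start of the episode above 0.03 m).
It also fails if it takes over 45 s, if anything falls off the work surface, if the arm or the gripper's body presses on something with over 40 N, if the wrist force passes 120 N, or if a joint passes its speed limit or range.

### The arm

A 6-joint arm with a two-finger parallel gripper is mounted at the origin on the work surface. World frame = base frame: x ahead of the robot, y to its left, z up, the work surface at z = 0. Lengths are in m, angles in degrees, forces in N, time in s.
With the tool pointing down it reaches from about 0.3 to 0.75 m from the base axis. Payload 8.5 kg.
Tool frame: the origin (TCP) lies on the centre line of the jaws, within the pads' length; the fingertips stand 14 mm ahead of it and the grasp point (between the pads) lies 5 mm behind it; z points along the fingers, x is the direction in which the jaws open and shut, and the axes are right-handed (so a half turn about z gives the same grasp; the last joint's range is limited). The gripper opens to 85 mm and grips with 20 to 120 N. Pads are 22 mm wide; open, the fingers measure 114 mm over their backs; the gripper's body (76 mm by 85 mm) begins 54 mm behind the grasp point. The pads swing forward as they close: fully open they stand 13 mm farther back than shut.
Start: joints at [52.981, 21.807, 74.336, -0, 83.858, -12.336], TCP at [0.23, 0.5, 0.245] pointing down, gripper open.
Joint ranges: [-178.18, 178.18], [-50.72, 133.34], [12.68, 142.11], [-81.47, 261.47], [9.98, 163.14], [-165.26, 165.26]. Speed limits (degrees/s): [136.94, 136.94, 180, 180, 180, 180].

### API

Orientations are given as a 3x3 rotation matrix whose columns are the frame's x, y, z axes.
In Python, from rig import * gives the robot as it stands.
- The arm moves only by the shell command python3 -m crank 'ROWS' [FORCE]. ROWS is JSON, one flat list of numbers, 7 for each row, row after row: the turn, a rotation vector about the world's x, y, z in rad, then the shift along the world's x, y, z in m, then the opening in per cent of the stroke, from 0 (shut) to 100 (fully open). A call has 1 to 20 rows; each row shifts and turns the commanded pose from where the row before left it; what a row does not reach is not made up. A row lasts 1/10 s, in which the tool goes at most 50 mm and 8.59 degrees, less where a joint would pass 70% of its speed; a pose out of reach is approached as far as the arm can. A call is refused whole if a number of a shift passes 0.05 or a number of a turn 0.15, either way. A call with a gripper value outside its range is refused whole. The fingers move at their own pace and stop on an object; FORCE is the grip in N (left out, the last holds). Time passes only in rows, so rows that do not move let the fingers close. It gives the time, the measured TCP pose, the force and the opening at its end, in the units of the state.
- observe(): the state, without advancing time (a new reading comes with each control period).
- get_image(name): name is "scene" or "side" or "wrist"; returns a dict with "frame" (400x640x3 uint8, red, green, blue), "fov_y" (degrees; the focal length in pixels is half the picture's height over the tangent of half this angle, whatever the lens; pixels are square), "cx", "cy" (the principal point, pixels), "k1" (the pictures are not rectified: a ray, as slopes to the right and down, at radius r is drawn at 1 + k1 r^2 times it, then the intrinsics apply), "world_to_cam" (4x4, takes a point from world to camera coordinates). Camera axes: x right, y up, looking along -z (the intrinsics and any distortion apply to the point x, -y, -z); pixel columns grow to the right and rows downward; lengths in m; the calibration is good to about 2 mm. A picture is of the moment at which its call begins. There is no depth.
- close_job(): hands the job in, once; it reports no verdict.
The state is a dict: "time_s": time; "q": joint angles; "qvel": joint speeds; "joint_efforts": joint torques, N m; "position": TCP position; "tool_rot": TCP orientation; "ft_force": force on the tool from outside, world axes, zero at the start; "wrist_torque": the same for the moment, N m; "grip_width": finger opening in m.
Only numpy, scipy, OpenCV 4.12 (cv2) and the standard library are available. Lean on these libraries where they do the work, as an engineer would, in place of code of your own. Each camera call takes 0.05 s, during which the arm holds its last target. There are 200 camera calls.

## Working session

There is one attempt and no reset: what is moved stays moved. The work goes in short steps, Python scripts to look and compute and a shell command to move; the robot and the scene stay as the last step left them, time stands still between calls to the robot, and variables do not carry over. Pictures are saved under pics/ and viewed, about 8 in all and at most 12, crops included, and the job is handed in when it is done.

```bash
mkdir -p pics
cat > h.py <<'E'
from rig import *
import numpy as np, cv2
def grab(n,f):
    d=get_image(n); cv2.imwrite(f,d["frame"][:,:,::-1]); np.save(f[:-4]+'.npy',{k:v for k,v in d.items()},allow_pickle=True); return d
def load(f): return np.load(f,allow_pickle=True).item()
def K(d):
    f=200/np.tan(np.radians(d["fov_y"])/2); return np.array([[f,0,d["cx"]],[0,f,d["cy"]],[0,0,1.]]),np.array([d["k1"],0,0,0.])
def ray(d,u,v):
    k,c=K(d); p=cv2.undistortPoints(np.array([[[u,v]]],float),k,c)[0,0]
    W=np.array(d["world_to_cam"]); R=W[:3,:3]; o=-R.T@W[:3,3]
    return o,R.T@np.array([p[0],-p[1],-1])
def atz(d,u,v,z):
    o,r=ray(d,u,v); return o+r*(z-o[2])/r[2]
def proj(d,P):
    k,c=K(d); W=np.array(d["world_to_cam"]); p=W[:3,:3]@np.asarray(P,float)+W[:3,3]
    return cv2.projectPoints(np.array([[p[0],-p[1],-p[2]]]),np.zeros(3),np.zeros(3),k,c)[0][0,0]
def tri(*L):
    A=np.zeros((3,3));b=np.zeros(3)
    for d,u,v in L:
        o,r=ray(d,u,v); r=r/np.linalg.norm(r); M=np.eye(3)-np.outer(r,r); A+=M;b+=M@o
    return np.linalg.solve(A,b)
E
python3 - <<'E'
from h import *
for n in("scene","side","wrist"):
    d=grab(n,f"pics/{n}0.png"); print(n,d["fov_y"],d["k1"],np.round(-np.array(d["world_to_cam"])[:3,:3].T@np.array(d["world_to_cam"])[:3,3],3))
print(observe())
E
```

```text
scene 44.195159699923266 0.019037385064861564 [ 1.419 -0.755  0.995]
side 42.721682232094544 -0.07091145994414629 [ 0.331 -0.946  1.095]
wrist 70.99541772126413 0.004618865220663372 [0.166 0.529 0.374]
{'time_s': 0.15, 'q': array([ 5.29825647e+01,  2.18342195e+01,  7.43724166e+01,  5.76678323e-04,
        8.38583556e+01, -1.23372913e+01]), 'qvel': array([ 0.06456915, -0.03490723, -0.12851373,  0.02802943,  0.00869992,
        0.01370815]), 'joint_efforts': array([ 1.96630979e-03, -4.48629713e+01, -2.31345946e+01, -1.57467925e-04,
        3.81230653e-03,  1.93119922e-05]), 'position': array([0.22953999, 0.49958504, 0.24484785]), 'tool_rot': array([[ 4.17552804e-01,  9.08652397e-01, -6.90916644e-04],
       [ 9.08651986e-01, -4.17553300e-01, -8.99675485e-04],
       [-1.10598681e-03, -2.52140760e-04, -9.99999357e-01]]), 'ft_force': array([-0.41438691,  0.39986886,  0.42749264]), 'wrist_torque': array([-0.01608104, -0.0130627 ,  0.00171232]), 'grip_width': 0.08557712700396074}
```

View pics/scene0.png

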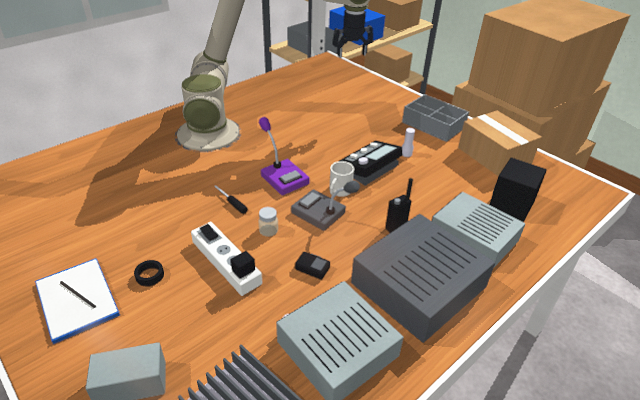

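View pics/side0.png

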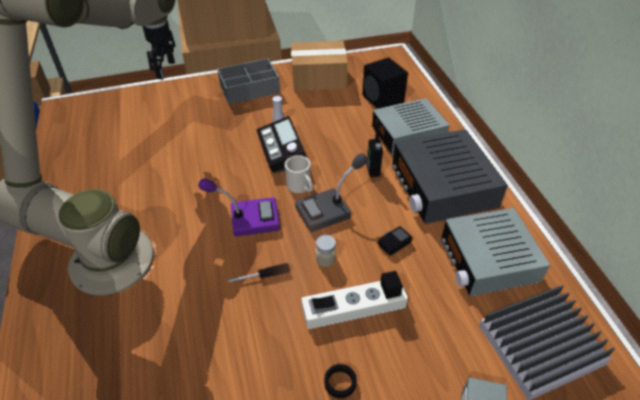

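Scene view: strip around (225,257) with its rocker at (208,232), head (370,162), grey mic (318,208), purple decoy (285,177). Side view: rocker (323,303), head (280,144), mic (323,208). I'll enlarge the targets in one montage.

Run:
```python
from h import *
rows=[]
for n,cs in(("scene",[(220,248),(368,163),(318,207)]),("side",[(335,303),(280,146),(318,206)])):
    im=cv2.imread(f"pics/{n}0.png"); t=[]
    for u,v in cs:
        c=im[v-37:v+38,u-33:u+33]; c=cv2.resize(c,(264,300),interpolation=cv2.INTER_CUBIC)
        c=cv2.convertScaleAbs(c,alpha=1.4,beta=15)
        for k in range(0,66,10):
            cv2.line(c,(k*4,0),(k*4,6),(0,255,255),1); cv2.putText(c,str(u-33+k),(k*4,14),0,.3,(0,255,255),1)
        for k in range(0,75,10):
            cv2.line(c,(0,k*4),(6,k*4),(0,255,255),1); cv2.putText(c,str(v-37+k),(7,k*4+4),0,.3,(0,255,255),1)
        t.append(c)
    rows.append(np.hstack(t))
cv2.imwrite("pics/m.png",np.vstack(rows))
```

```text
(no output)
```

View pics/m.png

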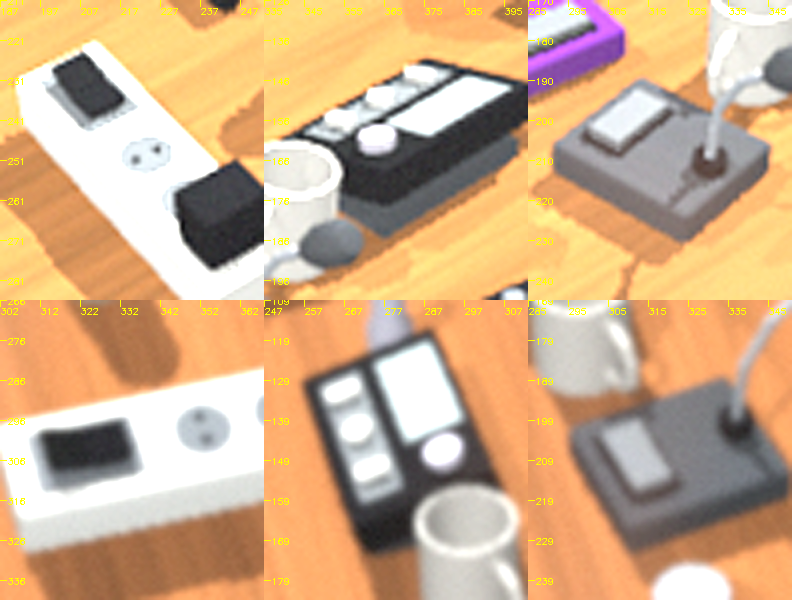

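Run:
```python
from h import *
S=load("pics/scene0.npy");D=load("pics/side0.npy")
for n,a,b,z in [("rocker c",(209,232.5),(322.8,303),.057),("socket1",(223.5,249.8),(352.8,298.5),.045),("key",(364,150),(270.3,141),None),("barL?",(375.3,144),(266.5,131.5),None),("barR?",(354.3,156),(273.8,151.5),None),("talk",(310,198.5),(312,208.3),.04),("neckfoot",(462/4+0,0),(0,0),.03)]:
    if n=="neckfoot": a=(285+(710-528)/4,170+162/4);b=(285+(738-528)/4,169+(425-300)/4);
    print(n,np.round(tri((S,*a),(D,*b)),3), [np.round(atz(d,*p,z),3)[:2] for d,p in((S,a),(D,b))] if z else '')
for n,a in [("strip end +y?",(211.3,221)),("strip end -y",(192,229.8))]: print(n,np.round(atz(S,*a,.045),3))
print("mic L,R top", np.round(atz(S,291.8,206,.03),3),np.round(atz(S,345.5,207,.03),3),np.round(atz(S,313,190.5,.03),3))
```

```text
rocker c [ 0.509 -0.31   0.052] [array([ 0.514, -0.312]), array([ 0.508, -0.312])]
socket1 [ 0.583 -0.312  0.045] [array([ 0.583, -0.313]), array([ 0.584, -0.312])]
key [0.507 0.302 0.059] 
barL? [0.505 0.358 0.056] 
barR? [0.508 0.254 0.055] 
talk [0.565 0.007 0.038] [array([0.567, 0.007]), array([0.565, 0.005])]
neckfoot [0.644 0.019 0.037] [array([0.639, 0.025]), array([0.646, 0.025])]
strip end +y? [ 0.466 -0.276  0.045]
strip end -y [ 0.463 -0.336  0.045]
mic L,R top [ 0.549 -0.05   0.03 ] [0.656 0.07  0.03 ] [0.534 0.048 0.03 ]
```

Strip yaw is about -2°, with the pivot near (0.511,-0.311). The key is at about (0.507,0.304,0.057) and the talk bar at (0.566,0.007,0.04). Heights and sizes match the brief. Next I move above the rocker with the gripper shut.

```bash
python3 -m crank '[0,0,0.142,0.0155,-0.047,0.01,0, 0,0,0.142,0.0155,-0.047,0.01,0, 0,0,0.142,0.0155,-0.047,0,0, 0,0,0,0.0155,-0.047,0,0, 0,0,0,0.0155,-0.047,0,0, 0,0,0,0.0155,-0.047,0,0, 0,0,0,0.0155,-0.047,0,0, 0,0,0,0.0155,-0.047,0,0, 0,0,0,0.0155,-0.047,0,0, 0,0,0,0.0155,-0.047,0,0, 0,0,0,0.0155,-0.047,0,0, 0,0,0,0.0155,-0.047,0,0, 0,0,0,0.0155,-0.047,0,0, 0,0,0,0.0155,-0.047,0,0, 0,0,0,0.0155,-0.047,0,0, 0,0,0,0.0155,-0.047,-0.02,0, 0,0,0,0.0155,-0.047,-0.03,0, 0,0,0,0.0015,-0.01,-0.04,0, 0,0,0,0,0,-0.03,0, 0,0,0,0,0,0,0]' 20
python3 - <<'E'
from h import *
o=observe();print(o["position"],o["tool_rot"].round(3),o["ft_force"])
grab("wrist","pics/w1.png")
E
```

```text
time_s: 2.15
position: [0.4879, -0.2911, 0.146]
tool_rot: [[0.027, 1.0, -0.006], [1.0, -0.027, 0.006], [0.006, -0.007, -1.0]]
ft_force: [0.5, 0.5, 0.2]
grip_width: -0.0
[ 0.48786537 -0.2910528   0.14596682] [[ 0.027  1.    -0.006]
 [ 1.    -0.027  0.006]
 [ 0.006 -0.007 -1.   ]] [0.51890634 0.53897052 0.16368932]
```

View pics/w1.png

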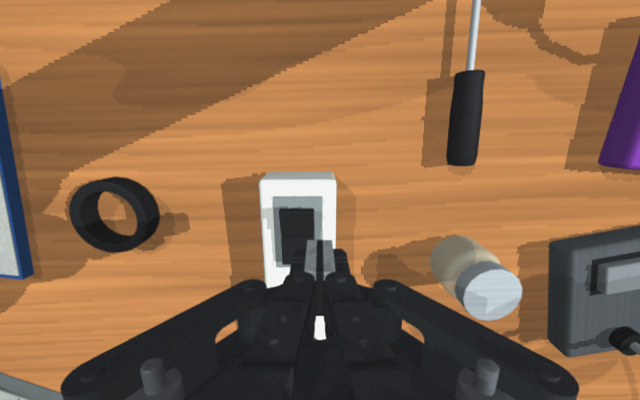

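The wrist view has up toward the robot. The strip end is at rows 174–180, with edges at columns 262 and 335. The rocker's raised edge is at row 208, columns 279–314.

Run:
```python
from h import *
d=load("pics/w1.npy")
for n,u,v,z in[("strip endL",261,181,.045),("strip endR",336,180,.045),("rock edge L",279,208,.064),("rock edge R",314,208,.064),("rock L low",281,262,.055),("mictalk?",590,275,.04)]: print(n,atz(d,u,v,z).round(4))
print("tip proj",proj(d,observe()["position"]+[0,0,-.014]))
```

```text
strip endL [ 0.4627 -0.3385  0.045 ]
strip endR [ 0.4636 -0.276   0.045 ]
rock edge L [ 0.4809 -0.3222  0.064 ]
rock edge R [ 0.4817 -0.2947  0.064 ]
rock L low [ 0.5324 -0.3251  0.055 ]
mictalk? [ 0.5622 -0.0378  0.04  ]
tip proj [318.60834104 257.45036931]
```

```bash
python3 -m crank '[0,0,0.027,0.003,-0.018,-0.036,0, 0,0,0,0,0,-0.028,0, 0,0,0,0,0,-0.004,0, 0,0,0,0,0,-0.004,0, 0,0,0,0,0,-0.003,0, 0,0,0,0,0,0,0, 0,0,0,0,0,0,0]'
```

```text
time_s: 2.9
position: [0.4931, -0.3102, 0.0764]
tool_rot: [[-0.001, 1.0, 0.002], [1.0, 0.001, -0.002], [-0.002, 0.002, -1.0]]
ft_force: [1.0, 0.2, 1.4]
grip_width: -0.0001
```

```bash
python3 -m crank '[0,0,0,-0.001,0,-0.002,0, 0,0,0,0,0,0,0, 0,0,0,0,0,0,0, 0,0,0,0,0,0,0]'
```

```text
time_s: 3.3
position: [0.4915, -0.3101, 0.0732]
tool_rot: [[-0.001, 1.0, 0.0], [1.0, 0.001, -0.0], [-0.0, 0.0, -1.0]]
ft_force: [1.8, -0.7, 1.0]
grip_width: 0.0001
```

```bash
python3 -m crank '[0,0,0,0,0,-0.002,0, 0,0,0,0,0,-0.002,0, 0,0,0,0,0,0,0, 0,0,0,0,0,0,0]'; python3 -m crank '[0,0,0,0,0,-0.002,0, 0,0,0,0,0,0,0, 0,0,0,0,0,0,0]'
```

```text
time_s: 3.7
position: [0.4913, -0.3101, 0.069]
tool_rot: [[-0.001, 1.0, -0.0], [1.0, 0.001, -0.0], [-0.0, -0.0, -1.0]]
ft_force: [-0.2, -1.1, 4.5]
grip_width: 0.0001
time_s: 4.0
position: [0.4913, -0.3101, 0.0688]
tool_rot: [[-0.001, 1.0, 0.001], [1.0, 0.001, -0.001], [-0.001, 0.001, -1.0]]
ft_force: [-4.5, 1.8, 18.7]
grip_width: -0.0001
```

Tip at z 0.0548 and force risen to 19 N, so the rocker is on its stop. Now lift and go over to the head, tilting 0.26 rad to be square to its face.

```bash
python3 -m crank '[0,0,0,0,0,0.045,0, 0,0,0,0,0,0.045,0, 0,0,0,0,0,0.045,0, 0,0,0,0,0.02,0.045,0, 0,0,0,0,0.047,0,0, 0,0,0,0,0.047,0,0, 0,0,0,0,0.047,0,0, 0,0,0,0,0.047,0,0, 0,0,0,0,0.047,0,0, 0,0,0,0,0.047,0,0, 0,0,0,0,0.047,0,0, 0,0,0,0,0.047,0,0, 0,-0.09,0,-0.002,0.047,0,0, 0,-0.09,0,-0.002,0.047,0,0, 0,-0.08,0,-0.002,0.047,0,0, 0,0,0,-0.002,0.047,-0.01,0, 0,0,0,0,0.03,-0.035,0, 0,0,0,0,0,-0.04,0, 0,0,0,0,0,0,0, 0,0,0,0,0,0,0]'
python3 - <<'E'
from h import *
o=observe();print(o["position"],o["tool_rot"].round(3),o["ft_force"])
d=grab("wrist","pics/w2.png"); print(proj(d,[.507,.304,.057]))
s=grab("scene","pics/s2.png")
im=cv2.imread("pics/s2.png")[200:300,170:290]; im=cv2.resize(im,None,fx=2,fy=2,interpolation=cv2.INTER_CUBIC)
w=cv2.imread("pics/w2.png"); c=np.zeros((600,640,3),np.uint8); c[:400]=w; c[400:,:240]=im; cv2.imwrite("pics/c2.png",c)
E
```

```text
time_s: 6.0
position: [0.4835, 0.3038, 0.1623]
tool_rot: [[-0.0, 0.967, 0.256], [1.0, 0.001, -0.001], [-0.001, 0.256, -0.967]]
ft_force: [-0.8, 0.2, 1.0]
grip_width: -0.0002
[0.48345087 0.30380183 0.16231241] [[-0.     0.967  0.256]
 [ 1.     0.001 -0.001]
 [-0.001  0.256 -0.967]] [-0.84366973  0.24470675  1.04334317]
[319.84907785 200.85969568]
```

View pics/c2.png

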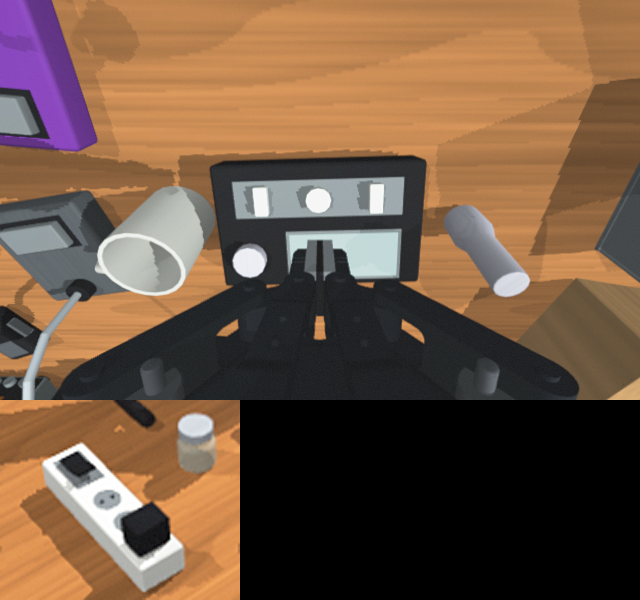

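The round key is at (318,200) against a predicted (320,201). The bars at (261,202) and (376,198) are well clear, and the rocker looks switched over. Descending along the tool axis.

```bash
python3 -m crank '[0,0,0,0.009,-0.001,-0.04,0, 0,0,0,0.0075,0,-0.035,0, 0,0,0,0.001,0,-0.004,0, 0,0,0,0,0,0,0, 0,0,0,0,0,0,0, 0,0,0,0,0,0,0]'
```

```text
time_s: 6.7
position: [0.5015, 0.3034, 0.0852]
tool_rot: [[-0.001, 0.966, 0.26], [1.0, 0.0, 0.001], [0.001, 0.26, -0.966]]
ft_force: [-1.0, -1.1, -0.1]
grip_width: 0.0002
```

```bash
python3 -m crank '[0,0,0,0.0005,-0.001,-0.005,0, 0,0,0,0.0005,0,-0.004,0, 0,0,0,0,0,0,0, 0,0,0,0,0,0,0]'; python3 -m crank '[0,0,0,0.001,0,-0.004,0, 0,0,0,0,0,0,0, 0,0,0,0,0,0,0]';python3 -m crank '[0,0,0,0.0005,0,-0.002,0, 0,0,0,0,0,0,0, 0,0,0,0,0,0,0]'
```

```text
time_s: 7.1
position: [0.5018, 0.302, 0.0739]
tool_rot: [[-0.001, 0.967, 0.257], [1.0, 0.001, -0.0], [-0.0, 0.257, -0.967]]
ft_force: [0.4, -0.6, -0.9]
grip_width: -0.0001
time_s: 7.4
position: [0.5029, 0.3021, 0.0701]
tool_rot: [[-0.001, 0.966, 0.257], [1.0, 0.001, 0.0], [-0.0, 0.257, -0.966]]
ft_force: [-2.0, 0.1, 4.1]
grip_width: -0.0001
time_s: 7.7
position: [0.503, 0.3022, 0.0699]
tool_rot: [[-0.001, 0.966, 0.258], [1.0, 0.001, 0.0], [0.0, 0.258, -0.966]]
ft_force: [-12.1, -2.7, 22.8]
grip_width: -0.0001
```

Hard stop at 23 N. I'll back off to the earlier standoff and compare the key's appearance.

```bash
python3 -m crank '[0,0,0,-0.013,0,0.046,0, 0,0,0,-0.007,0.002,0.048,0, 0,0,0,0,0,0,0, 0,0,0,0,0,0,0, 0,0,0,0,0,0,0]'
python3 - <<'E'
from h import *
d=grab("wrist","pics/w3.png")
a=cv2.imread("pics/w2.png")[150:240,210:430];b=cv2.imread("pics/w3.png")[150:240,210:430]
cv2.imwrite("pics/c3.png",cv2.resize(np.vstack([a,b]),None,fx=3,fy=3,interpolation=cv2.INTER_CUBIC))
E
```

```text
time_s: 8.2
position: [0.4831, 0.3038, 0.1607]
tool_rot: [[-0.001, 0.967, 0.255], [1.0, 0.001, -0.001], [-0.001, 0.255, -0.967]]
ft_force: [-0.4, -0.2, -0.3]
grip_width: 0.0
```

View pics/c3.png

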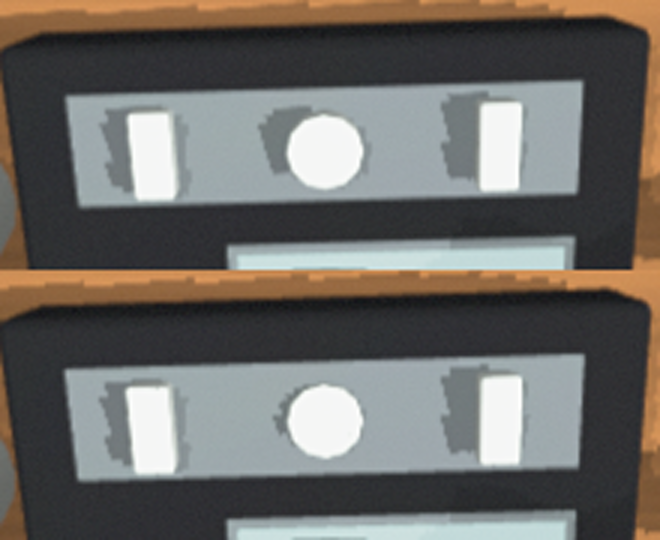

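The round key's shadow has shrunk from about 10 px to 4 px, so it is in, and the bars are unchanged. On to the mic, level again and with the yaw matched.

```bash
python3 -m crank '[0,0,0,0,0,0.045,0, 0,0,0,0,0,0.035,0, 0,0.09,0,0.0115,-0.0425,0,0, 0,0.09,0,0.0115,-0.0425,0,0, 0,0.078,0,0.0115,-0.0425,0,0, 0,0,0.1,0.0115,-0.0425,0,0, 0,0,0.1,0.0115,-0.0425,0,0, 0,0,0,0.0115,-0.0425,0,0, 0,0,0,0.0115,-0.0425,0,0, 0,0,0,0,0,-0.04,0, 0,0,0,0,0,-0.04,0, 0,0,0,0,0,0,0, 0,0,0,0,0,0,0]'
python3 - <<'E'
from h import *
o=observe();print(o["position"],o["tool_rot"].round(3),o["ft_force"])
d=grab("wrist","pics/w4.png"); print(proj(d,[.5655,.006,.04]))
E
```

```text
time_s: 9.55
position: [0.5641, 0.0065, 0.162]
tool_rot: [[-0.199, 0.98, 0.0], [0.98, 0.199, 0.001], [0.001, 0.001, -1.0]]
ft_force: [0.3, -0.6, -0.4]
grip_width: -0.0001
[0.564095   0.006532   0.16198508] [[-0.199  0.98   0.   ]
 [ 0.98   0.199  0.001]
 [ 0.001  0.001 -1.   ]] [ 0.32843858 -0.6466134  -0.38611788]
[318.72102413 202.31985182]
```

View pics/w4.png

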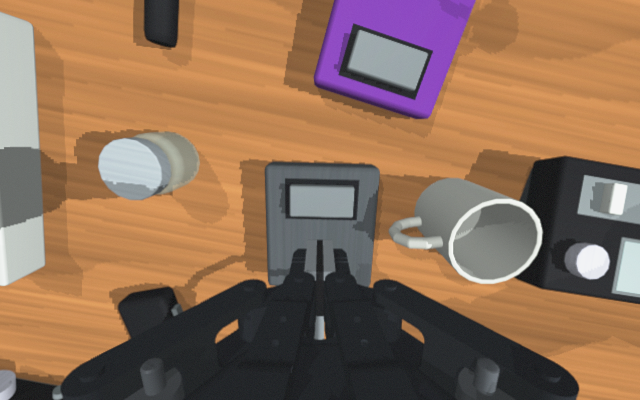

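The talk bar is at (322,201), 3 px from the predicted point, and the yaw matches. Shifting +3 mm in y and descending.

```bash
python3 -m crank '[0,0,0,0.001,0.003,-0.045,0, 0,0,0,0,0,-0.045,0, 0,0,0,0,0,-0.01,0, 0,0,0,0,0,0,0, 0,0,0,0,0,0,0, 0,0,0,0,0,0,0]'; python3 -m crank '[0,0,0,0,0,-0.005,0, 0,0,0,0,0,-0.003,0, 0,0,0,0,0,-0.003,0, 0,0,0,0,0,0,0, 0,0,0,0,0,0,0, 0,0,0,0,0,0,0]'
```

```text
time_s: 10.2
position: [0.5662, 0.0094, 0.0644]
tool_rot: [[-0.2, 0.98, 0.006], [0.98, 0.2, -0.0], [-0.002, 0.006, -1.0]]
ft_force: [-0.4, 0.7, -0.4]
grip_width: -0.0001
time_s: 10.8
position: [0.5651, 0.0095, 0.0512]
tool_rot: [[-0.199, 0.98, 0.002], [0.98, 0.199, 0.0], [-0.0, 0.002, -1.0]]
ft_force: [0.6, 0.3, 3.1]
grip_width: -0.0001
```

```bash
python3 -m crank '[0,0,0,0,0,-0.003,0, 0,0,0,0,0,0,0, 0,0,0,0,0,0,0]'; python3 -m crank '[0,0,0,0,0,-0.001,0, 0,0,0,0,0,0,0, 0,0,0,0,0,0,0, 0,0,0,0,0,0,0, 0,0,0,0,0,0,0]'
```

```text
time_s: 11.1
position: [0.5651, 0.0095, 0.0481]
tool_rot: [[-0.199, 0.98, 0.003], [0.98, 0.199, 0.0], [-0.0, 0.003, -1.0]]
ft_force: [-0.2, -0.8, 3.7]
grip_width: -0.0001
time_s: 11.6
position: [0.5651, 0.0095, 0.0479]
tool_rot: [[-0.199, 0.98, 0.003], [0.98, 0.199, 0.0], [-0.001, 0.003, -1.0]]
ft_force: [-2.6, 0.8, 12.3]
grip_width: 0.0005
```

Bar on its stop (tip 0.034 m, 12 N). One last look before handing in.

```bash
python3 -m crank '[0,0,0,0,0,0,0, 0,0,0,0,0,0,0, 0,0,0,0,0,0,0, 0,0,0,0,0,0,0]'
python3 - <<'E'
from h import *
grab("scene","pics/s5.png")
a=cv2.imread("pics/scene0.png")[100:300,120:440];b=cv2.imread("pics/s5.png")[100:300,120:440]
cv2.imwrite("pics/c5.png",cv2.resize(np.vstack([a,b]),None,fx=1.5,fy=1.5,interpolation=cv2.INTER_CUBIC))
E
```

```text
time_s: 12.0
position: [0.5651, 0.0095, 0.0479]
tool_rot: [[-0.199, 0.98, 0.003], [0.98, 0.199, 0.0], [-0.001, 0.003, -1.0]]
ft_force: [-2.3, 0.1, 12.1]
grip_width: 0.0001
```

View pics/c5.png

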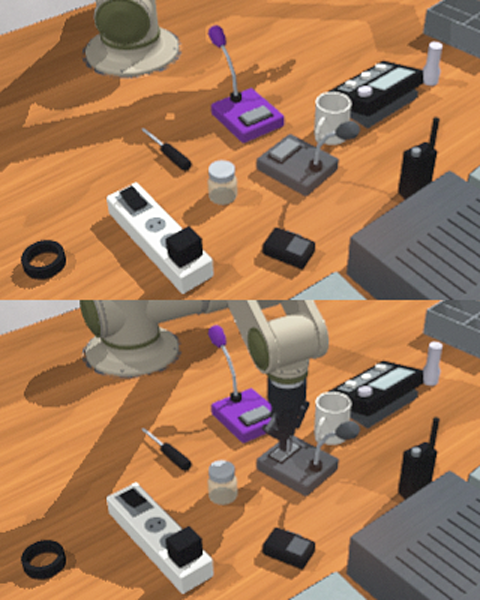

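The before and after views match: nothing has shifted, the rocker is flipped, and the fingers are on the grey mic's bar.

```bash
python3 -c "
from rig import *
print(close_job())"
```

```text
the job is handed in; nothing more can be done
None
```

I carried out the three presses in order and handed the job in at about 12 s, with the fingers still holding the talk bar down. The hand-in reports no verdict, so what follows is from my own readings.

- **Rocker:** I pushed it to its stop, with the fingertip at 55 mm and about 19 N. The pictures show it flipped.
- **Round key:** I pressed it square to the face to a hard stop at about 26 N total. Its shadow shrank clearly afterwards, so it stayed in. Travel read from the arm was only about 4 mm of the 5 mm, because the moment of first contact was not certain; the hard stop and the shadow both point to fully in.
- **Bar keys:** both looked unchanged.
- **Talk bar:** it is held on its stop, with the fingertip at 34 mm (6 mm down) and a steady 12 N.
- **Other objects:** in the before and after scene pictures, the mic and the things standing about show no visible shift. I judged that by eye and did not measure it.

No check failed.

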